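# Sort the press's sprung feet by feel

## Task

The sprung feet of the splicing press stand in a row on the steel plate; they look alike, but some springs may be tired and give at less than half the push of a sound one. Take them one at a time, in any order: push the foot's housing about 5 mm down against the plate to feel its spring, then stand it in the rectangular tray if it is sound or in the round pan if it is tired, before you go on to the next. Leave the sanding block, the screwdriver and the paste tin where they lie.

Things in the scene. Friction and masses are not known exactly. Their poses are not given: they have to be found in the camera images.
- plate: ground steel plate lying fixed on the bench, 100 mm (x) by 250 mm (y) by 12 mm thick. Origin: centre of its underside, so its top is at z = 12 mm in its frame. The feet stand in a row along its y axis, about 75 mm apart, nominally at y = -75, 0 and 75 mm
- foot_a: one of three look-alike sprung feet standing in a row on the plate. Black round housing 30 mm across, 22 to 62 mm above the underside (grip here), a stud 10 mm across and 9 mm high on top; below, 14 mm of stem and coil spring, then a steel pad 38 mm across, 8 mm thick. About 0.17 kg. Origin: centre of the relaxed pad's underside, fixed to the housing; z up. The letter tells nothing of its spring
- foot_b: one of three look-alike sprung feet standing in a row on the plate. Black round housing 30 mm across, 22 to 62 mm above the underside (grip here), a stud 10 mm across and 9 mm high on top; below, 14 mm of stem and coil spring, then a steel pad 38 mm across, 8 mm thick. About 0.17 kg. Origin: centre of the relaxed pad's underside, fixed to the housing; z up. The letter tells nothing of its spring
- foot_c: one of three look-alike sprung feet standing in a row on the plate. Black round housing 30 mm across, 22 to 62 mm above the underside (grip here), a stud 10 mm across and 9 mm high on top; below, 14 mm of stem and coil spring, then a steel pad 38 mm across, 8 mm thick. About 0.17 kg. Origin: centre of the relaxed pad's underside, fixed to the housing; z up. The letter tells nothing of its spring
- foot_a_pad (a joint): how far foot_a's pad is pushed into its housing: 0 relaxed, 0.010 m fully in; pushing the housing down on the plate does it. A sound spring starts to give at about 2.5 N and gains 1.8 N per mm (about 11 N at 5 mm); a tired one starts at about 1 N and gains 0.4 N per mm (about 3 N at 5 mm), so it sags 0.1 to 0.3 mm under the foot's own weight, too little to see
- foot_b_pad (a joint): how far foot_b's pad is pushed into its housing: 0 relaxed, 0.010 m fully in; pushing the housing down on the plate does it. A sound spring starts to give at about 2.5 N and gains 1.8 N per mm (about 11 N at 5 mm); a tired one starts at about 1 N and gains 0.4 N per mm (about 3 N at 5 mm), so it sags 0.1 to 0.3 mm under the foot's own weight, too little to see
- foot_c_pad (a joint): how far foot_c's pad is pushed into its housing: 0 relaxed, 0.010 m fully in; pushing the housing down on the plate does it. A sound spring starts to give at about 2.5 N and gains 1.8 N per mm (about 11 N at 5 mm); a tired one starts at about 1 N and gains 0.4 N per mm (about 3 N at 5 mm), so it sags 0.1 to 0.3 mm under the foot's own weight, too little to see
- foot_a_sole (a point): centre of the underside of foot_a's sprung pad (moves with the pad); z up when the foot stands
- foot_b_sole (a point): centre of the underside of foot_b's sprung pad (moves with the pad); z up when the foot stands
- foot_c_sole (a point): centre of the underside of foot_c's sprung pad (moves with the pad); z up when the foot stands
- tray: rectangular aluminium tray, fixed, for sound feet: 120 mm (x) by 170 mm (y), walls 5 mm thick and 18 mm high over the bench, room for three feet side by side along y. Origin: centre of its underside; the inner floor is 6 mm higher. Behind tray and pan (0.1 m or more beyond their centres, +x) the press stands on its board, up to 205 mm high
- pan: round steel scrap pan, fixed, for tired feet: 140 mm across the rim, 132 mm across the bottom, 18 mm high, wall 3 mm and floor 6 mm thick, room for three feet. Origin: centre of its underside
- sanding_block: wooden sanding block with cork sole, 90 by 50 by 36 mm, loose; to be left alone. Origin: centre of its underside
- screwdriver: screwdriver with black handle, 190 mm long, lying loose along its x; to be left alone
- paste_tin: small round metal tin, 60 mm across, 45 mm high, loose; to be left alone. Origin: centre of its underside
Mind the look-alikes: they are no part of the job. What is shaped like the pan but blue is not meant.

How it is judged (in metres and radians):
On the way, in this order (a step that is already met when the one before it is completed fails the run):
1. a foot is pushed down at least 2.5 mm against the plate (((value of joint foot_a_pad above 0.0025 m and height (world z) of foot_a_sole between 0.009 and 0.016 m) or (value of joint foot_b_pad above 0.0025 m and height (world z) of foot_b_sole between 0.009 and 0.016 m) or (value of joint foot_c_pad above 0.0025 m and height (world z) of foot_c_sole between 0.009 and 0.016 m))), for 0.1 s.
2. one foot stands on the floor of the tray or the pan (their floors are 6 mm above the bench) (((height (world z) of foot_a_sole between 0.003 and 0.009 m and angle between foot_a_sole's own z axis and vertical below 0.2 rad) or (height (world z) of foot_b_sole between 0.003 and 0.009 m and angle between foot_b_sole's own z axis and vertical below 0.2 rad) or (height (world z) of foot_c_sole between 0.003 and 0.009 m and angle between foot_c_sole's own z axis and vertical below 0.2 rad))), for 0.1 s.
3. with one foot put away, a second is pushed down at least 2.5 mm against the plate ((((value of joint foot_a_pad above 0.0025 m and height (world z) of foot_a_sole between 0.009 and 0.016 m) and ((height (world z) of foot_b_sole between 0.003 and 0.009 m and angle between foot_b_sole's own z axis and vertical below 0.2 rad) or (height (world z) of foot_c_sole between 0.003 and 0.009 m and angle between foot_c_sole's own z axis and vertical below 0.2 rad))) or ((value of joint foot_b_pad above 0.0025 m and height (world z) of foot_b_sole between 0.009 and 0.016 m) and ((height (world z) of foot_a_sole between 0.003 and 0.009 m and angle between foot_a_sole's own z axis and vertical below 0.2 rad) or (height (world z) of foot_c_sole between 0.003 and 0.009 m and angle between foot_c_sole's own z axis and vertical below 0.2 rad))) or ((value of joint foot_c_pad above 0.0025 m and height (world z) of foot_c_sole between 0.009 and 0.016 m) and ((height (world z) of foot_a_sole between 0.003 and 0.009 m and angle between foot_a_sole's own z axis and vertical below 0.2 rad) or (height (world z) of foot_b_sole between 0.003 and 0.009 m and angle between foot_b_sole's own z axis and vertical below 0.2 rad))))), for 0.1 s.
4. two feet stand on the floors of the tray or the pan ((((height (world z) of foot_b_sole between 0.003 and 0.009 m and angle between foot_b_sole's own z axis and vertical below 0.2 rad) and (height (world z) of foot_c_sole between 0.003 and 0.009 m and angle between foot_c_sole's own z axis and vertical below 0.2 rad)) or ((height (world z) of foot_a_sole between 0.003 and 0.009 m and angle between foot_a_sole's own z axis and vertical below 0.2 rad) and (height (world z) of foot_c_sole between 0.003 and 0.009 m and angle between foot_c_sole's own z axis and vertical below 0.2 rad)) or ((height (world z) of foot_a_sole between 0.003 and 0.009 m and angle between foot_a_sole's own z axis and vertical below 0.2 rad) and (height (world z) of foot_b_sole between 0.003 and 0.009 m and angle between foot_b_sole's own z axis and vertical below 0.2 rad)))), for 0.1 s.
5. with two feet put away, the third is pushed down at least 2.5 mm against the plate ((((value of joint foot_a_pad above 0.0025 m and height (world z) of foot_a_sole between 0.009 and 0.016 m) and (height (world z) of foot_b_sole between 0.003 and 0.009 m and angle between foot_b_sole's own z axis and vertical below 0.2 rad) and (height (world z) of foot_c_sole between 0.003 and 0.009 m and angle between foot_c_sole's own z axis and vertical below 0.2 rad)) or ((value of joint foot_b_pad above 0.0025 m and height (world z) of foot_b_sole between 0.009 and 0.016 m) and (height (world z) of foot_a_sole between 0.003 and 0.009 m and angle between foot_a_sole's own z axis and vertical below 0.2 rad) and (height (world z) of foot_c_sole between 0.003 and 0.009 m and angle between foot_c_sole's own z axis and vertical below 0.2 rad)) or ((value of joint foot_c_pad above 0.0025 m and height (world z) of foot_c_sole between 0.009 and 0.016 m) and (height (world z) of foot_a_sole between 0.003 and 0.009 m and angle between foot_a_sole's own z axis and vertical below 0.2 rad) and (height (world z) of foot_b_sole between 0.003 and 0.009 m and angle between foot_b_sole's own z axis and vertical below 0.2 rad)))), for 0.1 s.
At the end, for the whole second after the job is handed in: every foot with a sound spring stands on the floor of the rectangular tray and every foot with a tired spring on the floor of the round pan, upright within 0.2 rad, at rest and let go. (A tired spring is known by sagging more than 0.05 mm under the foot's own weight; a sound one does not sag.) (height (world z) of foot_a_sole between 0.003 and 0.009 m and angle between each of foot_a_sole, foot_b_sole, foot_c_sole's own z axis and vertical below 0.2 rad and ((value of joint foot_a_pad below 5e-05 m and horizontal distance between foot_a_sole and tray below 0.085 m) or (value of joint foot_a_pad above 5e-05 m and horizontal distance between foot_a_sole and pan below 0.056 m)) and height (world z) of foot_b_sole between 0.003 and 0.009 m and ((value of joint foot_b_pad below 5e-05 m and horizontal distance between foot_b_sole and tray below 0.085 m) or (value of joint foot_b_pad above 5e-05 m and horizontal distance between foot_b_sole and pan below 0.056 m)) and height (world z) of foot_c_sole between 0.003 and 0.009 m and ((value of joint foot_c_pad below 5e-05 m and horizontal distance between foot_c_sole and tray below 0.085 m) or (value of joint foot_c_pad above 5e-05 m and horizontal distance between foot_c_sole and pan below 0.056 m)) and linear speed of each of foot_a, foot_b, foot_c below 0.02 m/s and angular speed of each of foot_a, foot_b, foot_c below 0.2 rad/s); the robot touches nothing.
It fails at once if the sanding block, screwdriver or paste tin is shifted by more than 30 mm (distance of any of sanding_block, screwdriver, paste_tin from where it was at the start of the episode above 0.03 m).
It also fails if it takes over 62 s, if anything falls off the work surface, if the arm or the gripper's body presses on something with over 40 N, if the wrist force passes 120 N, or if a joint passes its speed limit or range.

## Robot

A 6-joint arm with a two-finger parallel gripper is mounted at the origin on the work surface. World frame = base frame: x ahead of the robot, y to its left, z up, the work surface at z = 0. Lengths are in mm, angles in rad, forces in N, time in s.
With the tool pointing down it reaches from about 350 to 875 mm from the base axis. Payload 4.2 kg.
Tool frame: the origin (TCP) lies between the finger pads; the fingertips stand 14 mm ahead of it and the grasp point (between the pads) lies 5 mm behind it; z points along the fingers, y is the line along which they close (so a half turn about z gives the same grasp; the last joint's range is limited). The gripper opens to 85 mm and grips with 20 to 120 N. Pads are 22 mm wide; open, the fingers measure 114 mm over their backs; the gripper's body (76 mm by 85 mm) begins 54 mm behind the grasp point. The pads swing forward as they close: fully open they stand 13 mm farther back than shut.
Start: joints at [-1.048, 0.385, 0.008, 0, -1.194, -0.259], TCP at [162.986, -603.353, 245.312] pointing down, gripper open.
Joint ranges: [-3.14, 3.14], [-1.21, 2.06], [-1.07, 1.41], [-3.16, 2.05], [-2.99, -0.16], [-3.1, 3.1]. Speed limits (rad/s): [2.79, 2.79, 3.14, 3.14, 3.14, 3.14].

## Interface

Orientations are given as a unit quaternion [x, y, z, w].
In Python, from bench import * gives the robot as it stands.
- The arm moves only by the tool carry_out, never from a script. Its argument "motion" is a list of rows, each a list of 7 numbers: the turn, a rotation vector about the tool's x, y, z in rad, then the shift along the tool's x, y, z in mm, then the opening, from -1 (shut) to 1 (fully open), so that 0 is half open. A call has 1 to 5 rows; each row is the pose to reach, as a shift and turn from the pose commanded when the call began, along the tool's axes at that moment; what a row does not reach only later rows make up. A row lasts 1/8 s, in which the tool goes at most 62.5 mm and 10.7 degrees, less where a joint would pass 70% of its speed; a pose out of reach is approached as far as the arm can. A call with a gripper value outside its range is refused whole. The fingers move at their own pace and stop on an object; the grip force is fixed at half the most. Time passes only in rows, so rows that repeat a pose let the fingers close. It gives the time, the measured TCP pose, the force, the opening and the grip force at its end, in the units of the state.
- read_state(): the state, without advancing time (a new reading comes with each control period).
- get_image(name): name is "scene" or "top" or "wrist"; returns a dict with "color" (400x640x3 uint8, blue, green, red), "mtx" (3x3 intrinsics, pixels), "position" and "orientation" of the camera in the world. Camera axes: x right, y down, z forward; pixel columns grow to the right and rows downward; lengths in mm; the calibration is good to about 2 mm. A picture is of the moment at which its call begins. There is no depth.
- job_done(): hands the job in; it is judged then, once.
The state is a dict: "clock": time; "joints": joint angles; "joint_vel": joint speeds; "joint_efforts": joint torques, N m; "position": TCP position; "ee_rot": TCP orientation; "contact_force": force on the tool from outside, world axes, zero at the start; "wrist_torque": the same for the moment, N m; "gripper_width": finger opening in mm; "grasp_force": force on a finger pad.
Only numpy, scipy, OpenCV 4.12 (cv2) and the standard library are available. Lean on these libraries where they do the work, as an engineer would, in place of code of your own. Each camera call takes 0.05 s, during which the arm holds its last target. There are 200 camera calls.

## Working session

There is one attempt and no reset: what is moved stays moved. The work goes in short steps, Python scripts to look and compute and a tool call to move; the robot and the scene stay as the last step left them, time stands still between calls to the robot, and variables do not carry over. Pictures are saved under pics/ and viewed, at most 10 in all, crops included, and the job is handed in when it is done.

Besides the shell and the picture viewer there is one more tool, called after "Call:" by a JSON object that holds its "op" and its "data". carry_out: Moves the arm, as the interface text tells. Its arguments: {"type":"object","properties":{"motion":{"type":"array"}},"required":["motion"]}

```bash
mkdir -p pics
python3 - <<'E'
from bench import *
import cv2
for n in ("top","scene"):
    d=get_image(n); cv2.imwrite(f"pics/{n}0.png",d["color"]); print(n,d["mtx"],d["position"],d["orientation"])
s=read_state(); print(s)
E
```

```text
top [[427.20820877   0.         317.80074127]
 [  0.         427.20820877 193.86276273]
 [  0.           0.           1.        ]] [ 443.551861    -49.7009886  1188.41306424] [-0.69993872  0.7121357  -0.03579245  0.04083434]
scene [[372.65514712   0.         324.32439455]
 [  0.         372.65514712 203.57121415]
 [  0.           0.           1.        ]] [1066.95006129  282.98923831  772.74179962] [ 0.45842546  0.81710343 -0.30543045 -0.17000094]
{'clock': 0.1, 'joints': array([-1.04838811e+00,  3.85458282e-01,  6.75009473e-03, -4.34765090e-04,
       -1.19400255e+00, -2.58571670e-01]), 'joint_vel': array([ 0.00121431, -0.00074819,  0.00328916,  0.00161739, -0.00107881,
       -0.0029781 ]), 'joint_efforts': array([-8.85699842e-05, -3.93318486e+01,  1.88930172e+01,  4.19805408e+00,
       -2.60316941e-03,  1.03031797e-05]), 'position': array([ 162.85931775, -602.88854627,  244.33903748]), 'ee_rot': array([-1.31456445e-01,  9.91321465e-01,  9.62058853e-04, -1.77505363e-04]), 'contact_force': array([-0.73024995, -0.66606964, -0.29186951]), 'wrist_torque': array([ 0.02435905, -0.03077908,  0.00895856]), 'grasp_force': 0.0, 'gripper_width': 85.58748496622644}
```

View pics/top0.png

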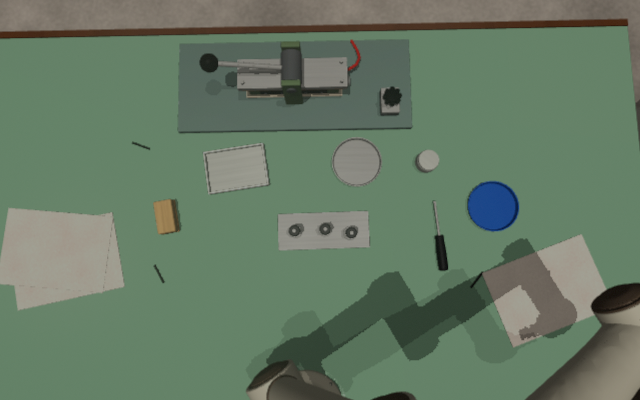

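View pics/scene0.png

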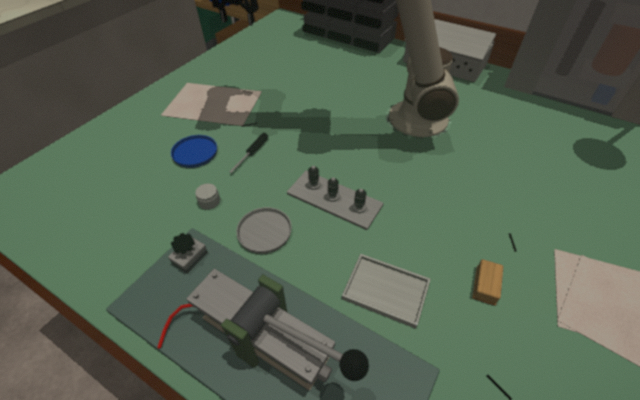

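The top view shows the tray at about (236,169), the grey pan at (357,162), the plate at (323,230) and the feet near (295,230), (325,228) and (352,232). The blue pan at (493,206) is the look-alike. I'll enlarge a crop to read these more closely.

```bash
cat > h.py <<'E'
import cv2, numpy as np
from bench import *
from scipy.spatial.transform import Rotation as R
def ray(d,u,v,z):
    p=np.array(d["position"]); r=R.from_quat(d["orientation"]).apply(np.linalg.inv(d["mtx"])@[u,v,1.])
    return p+r*(z-p[2])/r[2]
def proj(d,X):
    c=R.from_quat(d["orientation"]).inv().apply(np.array(X)-d["position"]); q=d["mtx"]@c; return q[:2]/q[2]
E
python3 - <<'E'
from h import *
d=get_image("top"); im=d["color"][135:255,200:400]
cv2.imwrite("pics/crop1.png",cv2.resize(im,None,fx=4,fy=4,interpolation=cv2.INTER_CUBIC))
E
```

```text
(no output)
```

View pics/crop1.png

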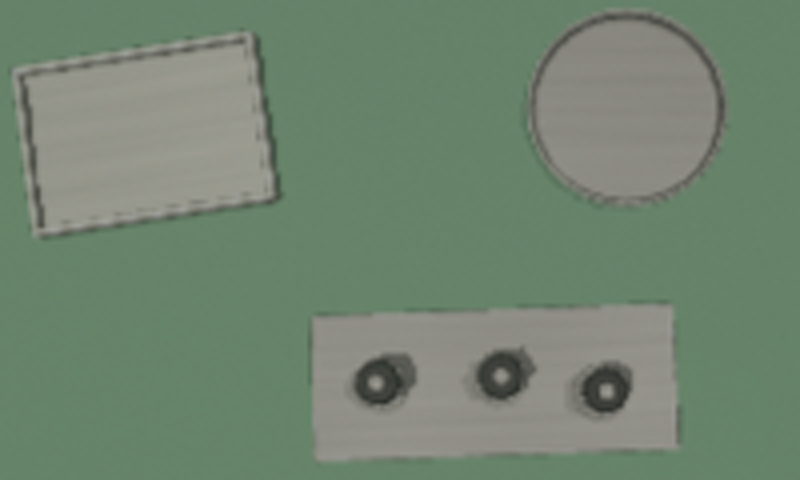

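Run:
```python
from h import *
d=get_image("top"); f=lambda c,z: ray(d,200+(c[0]+.5)/4-.5,135+(c[1]+.5)/4-.5,z)
for n,c,z in [("f1",(376,382),83),("f1h",(379,382),74),("f2",(501,376),83),("f2h",(502,375),74),("f3",(606,391),83),("f3h",(606,389),74),("t1",(14,70),18),("t2",(253,34),18),("t3",(278,199),18),("t4",(38,235),18),("pan",(627,107),18),("p1",(313,317),12),("p2",(672,304),12),("p3",(679,449),12),("p4",(317,460),12)]: print(n,f(c,z).round(1))
for n,u in [("screw",(441,265)),("tin",(428,160)),("sand",(166,217))]: print(n,ray(d,*u,20).round(0))
print(R.from_quat(read_state()["ee_rot"]).as_matrix().round(3))
```

```text
f1 [470.9  21.1  83. ]
f1h [471.1  19.8  74. ]
f2 [473.4 -59.6  83. ]
f2h [474.3 -60.3  74. ]
f3 [ 462.6 -127.    83. ]
f3h [ 464.1 -127.6   74. ]
t1 [693.9 275.7  18. ]
t2 [716.4 108.7  18. ]
t3 [599.8  91.7  18. ]
t4 [577.7 257.7  18. ]
pan [ 659.9 -151.    18. ]
p1 [518.1  68.7  12. ]
p2 [ 522.8 -178.9   12. ]
p3 [ 423.6 -180.7   12. ]
p4 [420.3  66.6  12. ]
screw [ 372. -371.   20.]
tin [ 660. -349.   20.]
sand [514. 375.  20.]
[[-0.965 -0.261 -0.   ]
 [-0.261  0.965  0.001]
 [ 0.     0.001 -1.   ]]
```

Call:
{"op": "carry_out", "data": {"motion": [[0,0,-0.18,-40,37,4,1],[0,0,-0.36,-80,74,8,1],[0,0,-0.54,-120,111,12,1],[0,0,-0.72,-160,148,16,1],[0,0,-0.9,-200,185,20,1]]}}

```text
clock: 0.82
position: [308.5, -371.0, 225.2]
ee_rot: [-0.552, 0.834, -0.0, 0.0]
contact_force: [1.2, -1.1, 0.6]
gripper_width: 85.5
grasp_force: 0.0
```

```bash
cat >> h.py <<'E'
def go(x,y,z,ang=np.pi):
    "shift and turn to TCP x,y,z, tool down, tool y at world angle ang"
    s=read_state(); r=R.from_quat(s["ee_rot"]); c,n=np.cos(ang),np.sin(ang)
    T=np.array([[-n,c,0],[c,n,0],[0,0,-1]]).T
    T=np.column_stack([np.cross([c,n,0],[0,0,-1]),[c,n,0],[0,0,-1]])
    q=(r.inv()*R.from_matrix(T)).as_rotvec()
    print(s["clock"],s["position"].round(1),"turn",q.round(3),"shift",r.inv().apply(np.array([x,y,z])-s["position"]).round(1))
E
sed -i '/T=np.array(\[\[-n/d' h.py
python3 -c "
from h import *
go(463,-127,150)"
```

```text
0.825 [ 308.5 -371.   225.2] turn [-0.    -0.    -0.401] shift [-285.   -46.9   75.2]
```

Call:
{"op": "carry_out", "data": {"motion": [[0,0,-0.1,-57,-9.4,15,1],[0,0,-0.2,-114,-18.8,30,1],[0,0,-0.3,-171,-28.1,45,1],[0,0,-0.4,-228,-37.5,60,1],[0,0,-0.4,-285,-47,75,1]]}}

```text
clock: 1.45
position: [464.6, -127.7, 150.1]
ee_rot: [-0.705, 0.709, -0.0, 0.0]
contact_force: [0.8, -0.2, 0.2]
gripper_width: 85.5
grasp_force: 0.0
```

```bash
python3 -c "
from h import *
go(463,-127,150)
d=get_image('wrist'); cv2.imwrite('pics/w1.png',d['color'])
print(d['position'],d['orientation'])
for p in [(463.3,-127.3,83),(474,-60,83),(463.3,-127.3,74)]: print(proj(d,p))
d=get_image('top'); cv2.imwrite('pics/x.png',d['color'])
print(read_state()['contact_force'])"
```

```text
1.45 [ 464.6 -127.7  150.1] turn [-0.001 -0.    -0.006] shift [-0.7  1.6  0.1]
[ 463.54915979 -211.45711142  279.29822624] [2.85937984e-03 9.86208217e-01 1.65483575e-01 6.01958167e-04]
[317.47798254 217.85015019]
[302.51024556 307.28897968]
[317.43320306 212.41534614]
[-0.05218798 -1.12350655 -0.9780815 ]
```

View pics/w1.png

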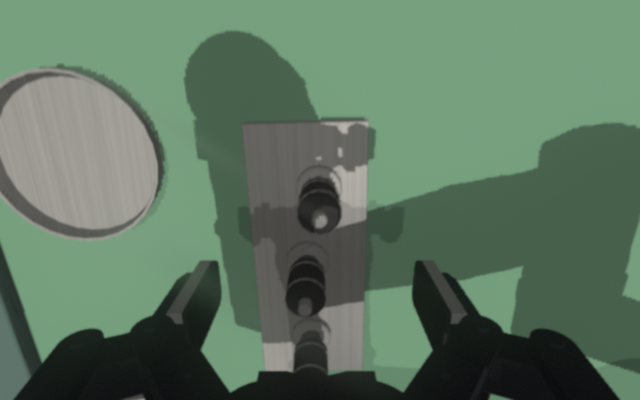

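The wrist view shows the foot's stud at (320,216), where I predicted (317,218), so it agrees to about 1.5 mm. I'll descend over this foot and grip it.

Call:
{"op": "carry_out", "data": {"motion": [[0,0,0,-0.5,2,40,1],[0,0,0,-0.5,2,80,1],[0,0,0,-0.5,2,98,1],[0,0,0,-0.5,2,98,1],[0,0,0,-0.5,2,98,0]]}}

```text
clock: 2.17
position: [462.4, -129.2, 53.1]
ee_rot: [-0.705, 0.71, -0.001, 0.001]
contact_force: [-0.9, -0.2, -1.1]
gripper_width: 69.5
grasp_force: 0.0
```

Call:
{"op": "carry_out", "data": {"motion": [[0,0,0,0,0,0,-1],[0,0,0,0,0,0,-1],[0,0,0,0,0,0,-1],[0,0,0,0,0,0,-1],[0,0,0,0,0,0,-1]]}}

```text
clock: 2.8
position: [462.3, -129.0, 52.7]
ee_rot: [-0.705, 0.709, -0.0, 0.0]
contact_force: [0.9, -0.7, 2.8]
gripper_width: 28.6
grasp_force: 58.9
```

```bash
python3 -c "
from h import *
go(463,-127,50); s=read_state(); print(s['contact_force'],s['gripper_width'],s['grasp_force'])"
```

```text
2.8 [ 462.3 -129.    52.7] turn [-0.001 -0.    -0.007] shift [-2.  -0.6  2.7]
[ 0.91916002 -0.69525822  2.83776031] 28.62967783457346 58.89151358278468
```

Call:
{"op": "carry_out", "data": {"motion": [[0,0,0,0,0,2,-1],[0,0,0,0,0,4,-1],[0,0,0,0,0,6,-1],[0,0,0,0,0,6,-1],[0,0,0,0,0,6,-1]]}}

```text
clock: 3.42
position: [462.4, -129.0, 47.4]
ee_rot: [-0.705, 0.709, -0.001, 0.0]
contact_force: [-1.6, 1.2, 12.0]
gripper_width: 28.2
grasp_force: 59.9
```

```bash
python3 -c "
from h import *
for i in range(4):
  get_image('wrist'); s=read_state(); print(s['position'],s['contact_force'],s['wrist_torque'])"
```

```text
[ 462.36175596 -129.01579654   47.42429787] [-1.98591016  0.67290989 12.02608616] [ 0.26857474  0.54370219 -0.05298206]
[ 462.39611508 -129.00099469   47.4392959 ] [-2.10802264  0.18836136 11.05005675] [ 0.29928145  0.51524965 -0.01924768]
[ 462.37091705 -129.01117245   47.42814928] [-0.48072706  0.63733738 12.82997828] [0.27572432 0.59564263 0.0183871 ]
[ 462.35796362 -129.00804857   47.42640931] [-1.28758031  0.35545536 11.41771878] [0.31783562 0.61422014 0.03260256]
```

About 12 N at 5.3 mm, so this foot is sound and goes in the tray, far slot first.

Call:
{"op": "carry_out", "data": {"motion": [[0,0,0,0,0,-45,-1],[0,0,0,0,0,-93,-1],[0,0,0,-54,-26,-93,-1],[0,0,0,-108,-52,-93,-1],[0,0,0,-162,-79,-93,-1]]}}

```text
clock: 4.25
position: [541.4, 33.9, 138.3]
ee_rot: [-0.704, 0.71, 0.001, -0.001]
contact_force: [0.2, -0.4, -1.5]
gripper_width: 28.6
grasp_force: 60.6
```

```bash
python3 -c "
from h import *
go(637,231,90); s=read_state(); print(s['contact_force'],s['gripper_width'],s['grasp_force'],s['joints'])"
```

```text
4.25 [541.4  33.9 138.3] turn [ 0.002 -0.    -0.008] shift [-197.9  -94.1   48.1]
[ 0.16018549 -0.41344727 -1.50150594] 28.569950300213986 60.56156114442274 [ 3.61085349e-01  3.51019143e-01 -3.40242337e-01 -8.75989273e-04
 -8.81786282e-01 -3.68446946e-01]
```

Call:
{"op": "carry_out", "data": {"motion": [[0,0,0,-50,-24,0,-1],[0,0,0,-100,-47,0,-1],[0,0,0,-150,-71,15,-1],[0,0,0,-198,-94,30,-1],[0,0,0,-198,-94,48,-1]]}}

```text
clock: 4.88
position: [637.6, 233.0, 88.5]
ee_rot: [-0.706, 0.708, 0.0, -0.0]
contact_force: [-0.1, -0.7, -1.1]
gripper_width: 28.7
grasp_force: 60.5
```

```bash
python3 -c "
from h import *
go(637,231,47); d=get_image('scene'); cv2.imwrite('pics/s2.png',cv2.resize(d['color'][180:340,300:500],None,fx=3,fy=3)); s=read_state(); print(s['contact_force'],s['position'])"
```

```text
4.875 [637.6 233.   88.5] turn [ 0.001 -0.    -0.004] shift [ 2.   0.6 41.5]
[-1.46011657 -0.83017263 -3.9060689 ] [634.73454166 230.25471657  85.22011109]
```

View pics/s2.png

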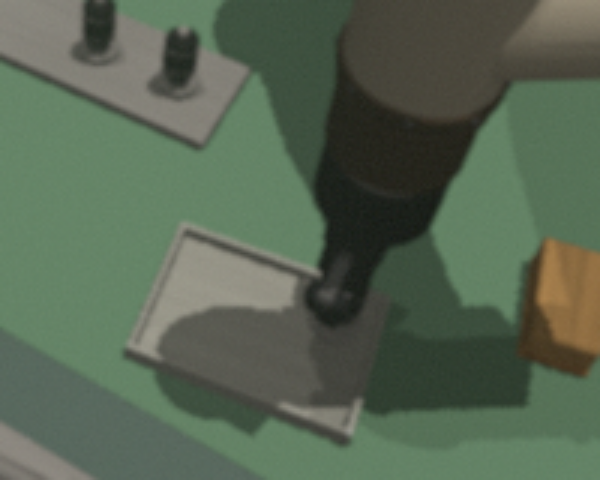

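The foot hangs over the far slot, clear of the walls. I'll lower it.

Call:
{"op": "carry_out", "data": {"motion": [[0,0,0,0,0,12,-1],[0,0,0,0,0,24,-1],[0,0,0,0,0,34,-1],[0,0,0,0,0,37,-1],[0,0,0,0,0,37,-1]]}}

```text
clock: 5.55
position: [637.4, 229.6, 54.5]
ee_rot: [-0.705, 0.71, -0.0, 0.0]
contact_force: [0.4, -0.1, -2.0]
gripper_width: 28.2
grasp_force: 60.5
```

```bash
python3 -c "
from h import *
for i in range(4):
  get_image('wrist'); s=read_state(); print(s['position'],s['contact_force'])"
```

```text
[637.61937905 229.7808797   54.74372824] [ 0.85475729 -0.42667981 -1.87689541]
[637.66931017 229.90473324  54.91390001] [ 0.67456934  0.34295292 -2.01579201]
[637.66638334 229.97319696  54.92545846] [ 0.36237425 -0.6451993  -1.15379874]
[637.62530708 230.0041044   54.91952751] [ 0.1061718  -0.52149562 -2.35081175]
```

Call:
{"op": "carry_out", "data": {"motion": [[0,0,0,0,0,4,-1],[0,0,0,0,0,8,-1],[0,0,0,0,0,8.5,-1],[0,0,0,0,0,8.5,-1]]}}

```text
clock: 6.25
position: [637.4, 229.9, 46.5]
ee_rot: [-0.705, 0.709, -0.0, 0.0]
contact_force: [-1.6, -0.0, 3.3]
gripper_width: 28.4
grasp_force: 61.1
```

```bash
python3 -c "
from h import *
for i in range(3):
  get_image('wrist'); s=read_state(); print(s['position'],s['contact_force'])"
```

```text
[637.37924209 229.90831718  46.42431254] [-2.42415225 -0.44763739  3.01805927]
[637.38658903 229.90545452  46.36238781] [-1.77616453 -0.31894834  3.22445265]
[637.36798389 229.89771855  46.28106718] [-2.85535863 -0.1156089   4.79786577]
```

It touches down, so release and back up.

Call:
{"op": "carry_out", "data": {"motion": [[0,0,0,0,0,0,0.2],[0,0,0,0,0,0,0.4],[0,0,0,0,0,0,0.4],[0,0,0,0,0,-30,0.5],[0,0,0,0,0,-80,1]]}}

```text
clock: 7.02
position: [636.1, 229.1, 124.1]
ee_rot: [-0.705, 0.71, 0.001, -0.003]
contact_force: [1.4, 0.3, 0.1]
gripper_width: 79.9
grasp_force: 0.0
```

```bash
python3 -c "
from h import *
go(474,-60,150)"
```

```text
7.025 [636.1 229.1 124.1] turn [ 0.005 -0.003 -0.007] shift [290.3 160.1 -24.3]
```

Call:
{"op": "carry_out", "data": {"motion": [[0,0,0,50,27,-24,1],[0,0,0,102,56,-24,1],[0,0,0,155,85,-24,1],[0,0,0,208,114,-24,1],[0,0,-0.005,260,143,-24,1]]}}

```text
clock: 7.65
position: [491.5, -30.7, 150.0]
ee_rot: [-0.707, 0.708, -0.0, 0.0]
contact_force: [0.7, -0.5, -0.3]
gripper_width: 85.4
grasp_force: 0.0
```

Call:
{"op": "carry_out", "data": {"motion": [[0,0,0,30,17,0,1],[0,0,0,30,17,0,1],[0,0,0,30,17,0,1]]}}

```text
clock: 8.02
position: [476.1, -58.9, 150.1]
ee_rot: [-0.706, 0.708, -0.0, 0.0]
contact_force: [-0.4, 0.6, -0.5]
gripper_width: 85.5
grasp_force: 0.0
```

```bash
python3 -c "
from h import *
d=get_image('wrist'); print(proj(d,(473.5,-60,83))); cv2.imwrite('pics/w2.png',d['color'])
get_image('wrist');go(473,-60,53)"
```

```text
[319.5946875  215.68189586]
8.125 [476.2 -58.4 149.9] turn [-0.001  0.    -0.001] shift [ 1.6  3.3 96.9]
```

View pics/w2.png

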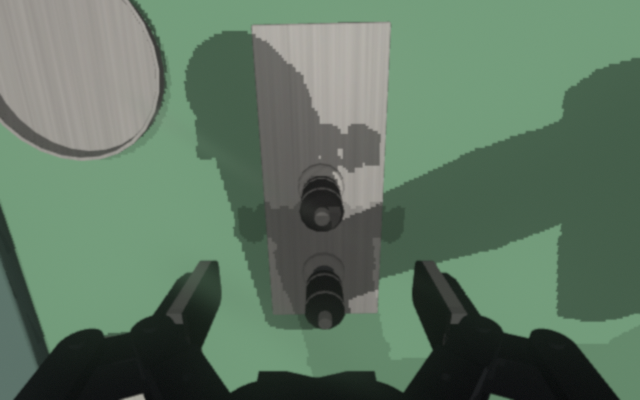

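The wrist view shows the second foot's stud at (322,216), where I predicted (319.6,215.7). I'll descend and grip.

Call:
{"op": "carry_out", "data": {"motion": [[0,0,0,1,3.5,40,1],[0,0,0,1,3.5,80,1],[0,0,0,1,3.5,97,1],[0,0,0,1,3.5,97,1],[0,0,0,1,3.5,97,0]]}}

```text
clock: 8.75
position: [473.0, -59.6, 53.4]
ee_rot: [-0.707, 0.707, -0.0, 0.001]
contact_force: [0.1, -0.4, 0.6]
gripper_width: 69.8
grasp_force: 0.0
```

Call:
{"op": "carry_out", "data": {"motion": [[0,0,0,0,0,0,-1],[0,0,0,0,0,0,-1],[0,0,0,0,0,0,-1],[0,0,0,0,0,0,-1],[0,0,0,0,0,0,-1]]}}

```text
clock: 9.38
position: [472.4, -60.1, 53.0]
ee_rot: [-0.706, 0.708, -0.0, 0.0]
contact_force: [0.1, 0.6, -0.2]
gripper_width: 28.7
grasp_force: 59.0
```

Call:
{"op": "carry_out", "data": {"motion": [[0,0,0,0,0,2,-1],[0,0,0,0,0,4,-1],[0,0,0,0,0,6,-1],[0,0,0,0,0,6,-1],[0,0,0,0,0,6,-1]]}}

```text
clock: 10.0
position: [472.4, -60.1, 47.0]
ee_rot: [-0.706, 0.708, -0.0, 0.0]
contact_force: [1.8, 0.7, 2.7]
gripper_width: 28.5
grasp_force: 59.3
```

```bash
python3 -c "
from h import *
for i in range(4):
  get_image('wrist'); s=read_state(); print(s['position'],s['contact_force'])"
```

```text
[472.40420067 -60.05900173  47.023355  ] [1.23912684 1.00985371 2.54646263]
[472.41919876 -60.06667513  47.02031798] [1.87284163 0.75472987 3.96011486]
[472.42416346 -60.06656342  47.0240809 ] [1.49683294 0.47398936 3.17985768]
[472.40127276 -60.06174112  47.00112048] [1.75760838 0.56313419 2.54543245]
```

About 3 N at 6 mm, so this foot is tired and goes in the grey pan.

Call:
{"op": "carry_out", "data": {"motion": [[0,0,0,0,0,-35,-1],[0,0,0,15,-24,-68,-1],[0,0,0,46,-73,-68,-1],[0,0,0,77,-122,-68,-1],[0,0,0,108,-170,-68,-1]]}}

```text
clock: 10.82
position: [641.0, -169.3, 113.0]
ee_rot: [-0.706, 0.708, 0.002, -0.001]
contact_force: [1.0, 0.6, -1.6]
gripper_width: 28.5
grasp_force: 60.3
```

Call:
{"op": "carry_out", "data": {"motion": [[0,0,0,8,-13,0,-1],[0,0,0,8,-13,20,-1],[0,0,0,8,-13,40,-1],[0,0,0,8,-13,50,-1],[0,0,0,8,-13,50,-1]]}}

```text
clock: 11.45
position: [653.2, -176.4, 63.1]
ee_rot: [-0.706, 0.708, 0.002, -0.001]
contact_force: [0.1, -0.0, -1.6]
gripper_width: 28.3
grasp_force: 60.2
```

```bash
python3 -c "
from h import *
for i in range(4): get_image('wrist')
go(655,-176,46.8); d=get_image('scene'); cv2.imwrite('pics/s3.png',cv2.resize(d['color'][150:280,180:380],None,fx=3,fy=3)); s=read_state(); print(s['contact_force'])"
```

```text
11.65 [ 655.2 -176.5   65.8] turn [-0.001 -0.    -0.002] shift [-0.5  0.2 19. ]
[-0.07323032  0.0055522  -1.3887847 ]
```

View pics/s3.png

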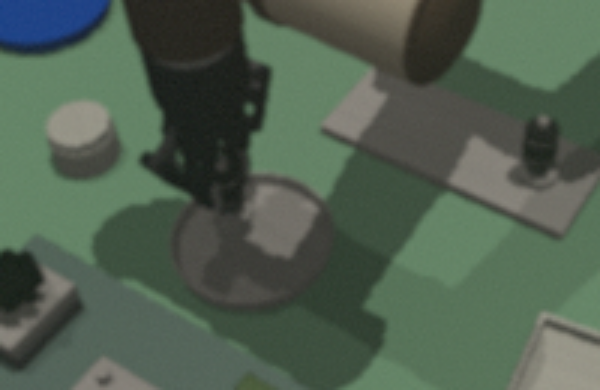

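The foot hangs over the grey pan. I'll lower it and release.

Call:
{"op": "carry_out", "data": {"motion": [[0,0,0,0,0,10,-1],[0,0,0,0,0,17,-1],[0,0,0,0,0,19.5,-1],[0,0,0,0,0,19.5,-1],[0,0,0,0,0,19.5,-1]]}}

```text
clock: 12.32
position: [654.6, -176.5, 45.6]
ee_rot: [-0.706, 0.708, 0.0, -0.0]
contact_force: [-1.9, 0.1, 1.1]
gripper_width: 28.6
grasp_force: 60.5
```

```bash
python3 -c "
from h import *
for i in range(3):
  get_image('wrist'); s=read_state(); print(s['position'],s['contact_force'])"
```

```text
[ 654.61727948 -176.53004987   45.61373913] [-1.48266382  0.75592925  0.85196468]
[ 654.64242641 -176.55245425   45.6321706 ] [-1.44062219  0.95901628  1.03416045]
[ 654.63954035 -176.58764004   45.57701327] [-1.38235059  1.29348375  0.50999939]
```

Call:
{"op": "carry_out", "data": {"motion": [[0,0,0,0,0,0,0.2],[0,0,0,0,0,0,0.4],[0,0,0,0,0,0,0.4],[0,0,0,0,0,-30,0.5],[0,0,0,0,0,-80,1]]}}

```text
clock: 13.1
position: [653.4, -176.4, 123.8]
ee_rot: [-0.706, 0.708, 0.002, -0.002]
contact_force: [0.4, -0.3, 0.0]
gripper_width: 80.3
grasp_force: 0.0
```

```bash
python3 -c "
from h import *
go(470,20,150)"
```

```text
13.1 [ 653.4 -176.4  123.8] turn [ 0.005  0.    -0.002] shift [-196.   184.   -25.1]
```

Call:
{"op": "carry_out", "data": {"motion": [[0,0,0,-40,38,-25,1],[0,0,0,-80,76,-25,1],[0,0,0,-120,114,-25,1],[0,0,0,-160,152,-25,1],[0,0,0,-196,185,-25,1]]}}

```text
clock: 13.72
position: [468.9, 21.0, 150.6]
ee_rot: [-0.706, 0.708, -0.0, 0.0]
contact_force: [0.4, 1.7, -0.3]
gripper_width: 85.3
grasp_force: 0.0
```

```bash
python3 -c "
from h import *
for i in range(6): d=get_image('wrist')
print(proj(d,(470.5,20.5,83))); cv2.imwrite('pics/w3.png',d['color'])
go(470,20.5,53)"
```

```text
[315.91743909 217.41285252]
14.025 [471.   19.7 150.6] turn [-0.001  0.    -0.002] shift [-0.8  1.1 97.6]
```

View pics/w3.png

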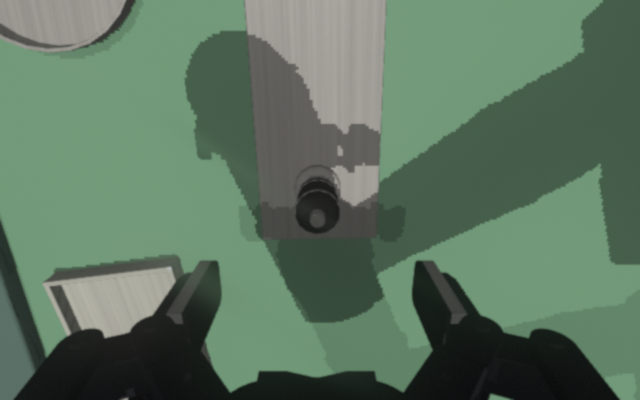

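The third foot's stud is at (318,217), matching the prediction of (316,217). I'll descend, grip and push.

Call:
{"op": "carry_out", "data": {"motion": [[0,0,0,-0.5,1.5,40,1],[0,0,0,-0.5,1.5,80,1],[0,0,0,-0.5,1.5,97.5,1],[0,0,0,-0.5,1.5,97.5,1],[0,0,0,-0.5,1.5,97.5,0]]}}

```text
clock: 14.65
position: [469.7, 20.1, 53.3]
ee_rot: [-0.706, 0.708, -0.0, 0.001]
contact_force: [-0.7, 0.3, -0.1]
gripper_width: 69.6
grasp_force: 0.0
```

Call:
{"op": "carry_out", "data": {"motion": [[0,0,0,0,0,0,-1],[0,0,0,0,0,0,-1],[0,0,0,0,0,0,-1],[0,0,0,0,0,0,-1],[0,0,0,0,0,0,-1]]}}

```text
clock: 15.28
position: [469.2, 20.6, 53.2]
ee_rot: [-0.707, 0.708, -0.0, 0.001]
contact_force: [1.2, -0.3, 2.9]
gripper_width: 28.6
grasp_force: 59.0
```

Call:
{"op": "carry_out", "data": {"motion": [[0,0,0,0,0,2,-1],[0,0,0,0,0,4,-1],[0,0,0,0,0,6,-1],[0,0,0,0,0,6,-1],[0,0,0,0,0,6,-1]]}}

```text
clock: 15.9
position: [469.3, 20.6, 47.9]
ee_rot: [-0.707, 0.708, -0.0, 0.001]
contact_force: [-1.6, -0.1, 11.5]
gripper_width: 28.4
grasp_force: 60.0
```

```bash
python3 -c "
from h import *
for i in range(4):
  get_image('wrist'); s=read_state(); print(s['position'],s['contact_force'])"
```

```text
[469.31320341  20.54443825  47.95128944] [-1.48455992 -0.88033782 11.84933143]
[469.29586757  20.53914024  47.93083412] [-1.11622359 -1.55633486 11.55189487]
[469.28954441  20.53563749  47.94722295] [-1.65805128 -0.32763408 12.92965272]
[469.30490133  20.54527128  47.95020261] [-1.23647671  0.11345162 11.62712261]
```

About 12 N again, so this foot is sound and goes in the near slot of the tray.

Call:
{"op": "carry_out", "data": {"motion": [[0,0,0,0,0,-35,-1],[0,0,0,-15,-24,-67,-1],[0,0,0,-47,-72,-67,-1],[0,0,0,-79,-120,-67,-1],[0,0,0,-111,-168,-67,-1]]}}

```text
clock: 16.73
position: [636.9, 131.7, 112.3]
ee_rot: [-0.706, 0.708, 0.001, -0.001]
contact_force: [0.8, -0.3, -0.7]
gripper_width: 28.4
grasp_force: 60.2
```

Call:
{"op": "carry_out", "data": {"motion": [[0,0,0,-8,-13,0,-1],[0,0,0,-8,-13,20,-1],[0,0,0,-8,-13,40,-1],[0,0,0,-8,-13,50,-1],[0,0,0,-8,-13,50,-1]]}}

```text
clock: 17.35
position: [648.8, 138.6, 62.2]
ee_rot: [-0.706, 0.708, 0.001, -0.002]
contact_force: [1.1, -0.1, -0.2]
gripper_width: 28.3
grasp_force: 60.2
```

```bash
python3 -c "
from h import *
for i in range(4): get_image('wrist')
go(650,140,46.8); d=get_image('scene'); cv2.imwrite('pics/s4.png',cv2.resize(d['color'][180:340,240:440],None,fx=3,fy=3)); s=read_state(); print(s['contact_force'])"
```

```text
17.55 [650.4 139.2  64.8] turn [-0.002  0.001 -0.002] shift [-0.8  0.4 18. ]
[-0.30787942  0.48246919 -1.07755982]
```

View pics/s4.png

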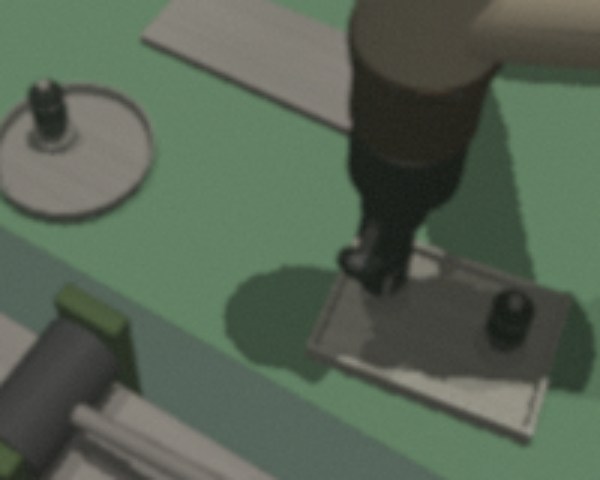

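The first two feet stand upright in the tray and the pan. I'll lower the third.

Call:
{"op": "carry_out", "data": {"motion": [[0,0,0,0,0,9,-1],[0,0,0,0,0,15,-1],[0,0,0,0,0,18,-1],[0,0,0,0,0,18,-1],[0,0,0,0,0,18,-1]]}}

```text
clock: 18.23
position: [649.6, 138.9, 46.4]
ee_rot: [-0.706, 0.708, 0.0, -0.0]
contact_force: [-2.8, 0.2, 3.5]
gripper_width: 28.6
grasp_force: 60.8
```

```bash
python3 -c "
from h import *
for i in range(3):
  get_image('wrist'); s=read_state(); print(s['position'],s['contact_force'])"
```

```text
[649.63529727 138.89681393  46.32963192] [-2.33122565 -0.24904647  4.78987526]
[649.63577919 138.87623131  46.24325641] [-3.32845179 -0.0307342   3.70555417]
[649.64120291 138.89210953  46.17529121] [-3.54072633 -0.16560212  5.28227709]
```

Call:
{"op": "carry_out", "data": {"motion": [[0,0,0,0,0,0,0.2],[0,0,0,0,0,0,0.4],[0,0,0,0,0,0,0.4],[0,0,0,0,0,-30,0.5],[0,0,0,0,0,-80,1]]}}

```text
clock: 19.0
position: [648.7, 138.6, 124.2]
ee_rot: [-0.706, 0.708, 0.001, -0.002]
contact_force: [0.8, -0.1, 1.1]
gripper_width: 80.0
grasp_force: 0.0
```

Call:
{"op": "carry_out", "data": {"motion": [[0,0,0,0,20,-40,1],[0,0,0,20,70,-60,1],[0,0,0,40,120,-60,1],[0,0,0,60,170,-60,1],[0,0,0,60,170,-60,1]]}}

```text
clock: 19.62
position: [476.1, 77.7, 185.9]
ee_rot: [-0.706, 0.708, 0.001, -0.001]
contact_force: [1.2, 0.2, 0.5]
gripper_width: 85.6
grasp_force: 0.0
```

```bash
python3 -c "
from h import *
for i in range(4): d=get_image('scene')
cv2.imwrite('pics/s5.png',cv2.resize(d['color'][120:340,140:520],None,fx=2,fy=2)); go(500,50,200)"
```

```text
19.825 [481.1  80.  186.1] turn [-0.002  0.001 -0.002] shift [ 29.9 -19.  -13.9]
```

View pics/s5.png

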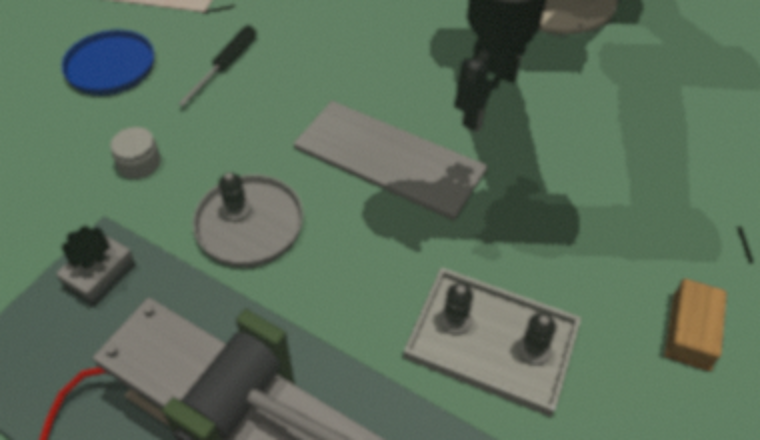

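The last picture shows two feet upright in the tray, at (459,310) and (539,338), and one upright in the grey pan at (233,195). The arm is clear, so I'll hand in.

```bash
python3 -c "
from bench import *
print(job_done())"
```

```text
the job is handed in; nothing more can be done
None
```

All three feet were felt and put away, and the job is handed in: the two sound ones (about 12 N at 5 mm) stand in the tray and the tired one (about 3 N at 6 mm) in the grey pan; no verdict was returned.

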